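# Put the sample jar away in the door tray and snap the cupboard shut

### The arm

A 6-joint arm with a two-finger parallel gripper is mounted at the origin on the work surface. World frame = base frame: x ahead of the robot, y to its left, z up, the work surface at z = 0. Lengths are in m, angles in rad, forces in N, time in s.
With the tool pointing down it reaches from about 0.3 to 0.775 m from the base axis. Payload 14.6 kg.
Tool frame: the origin (TCP) lies at the very end of the fingers, on their centre line; the grasp point (between the pads) lies 19 mm behind it; z points along the fingers, y is the line along which they close (so a half turn about z gives the same grasp; the last joint's range is limited). The gripper opens to 94 mm and grips with 3 to 60 N. Pads are 16 mm wide; open, the fingers measure 119 mm over their backs; the gripper's body (75 mm by 177 mm) begins 78 mm behind the grasp point.
Start: joints at [-1.393, 0.3, 1.521, -0, 1.321, -0.067], TCP at [0.133, -0.534, 0.205] pointing down, gripper open.
Joint ranges: [-3.03, 3.03], [-0.79, 2.21], [0.23, 2.52], [-1.04, 4.18], [0, 3.07], [-2.55, 2.55]. Speed limits (rad/s): [2.22, 2.22, 2.57, 3.14, 3.14, 3.14].

### API

Orientations are given as [roll, pitch, yaw] about the fixed x, y, z axes, in that order (R = Rz(yaw) Ry(pitch) Rx(roll)).
In Python, from station import ctrl gives the robot as it stands.
- The arm moves only by the tool carry_out, never from a script. Its argument "motion" is text: rows parted by semicolons, each of 7 numbers parted by spaces: the shift along the world's x, y, z in m, then the turn, a rotation vector about the world's x, y, z in degrees, then the closure in counts, from 0 (fully open) to 255 (shut). In form: dx dy dz wx wy wz hand; .... A call has 1 to 20 rows; each row shifts and turns the commanded pose from where the row before left it; what a row does not reach is not made up. A row lasts 1/12 s, in which the tool goes at most 41.7 mm and 7.16 degrees, less where a joint would pass 70% of its speed; a pose out of reach is approached as far as the arm can. A call is refused whole if a number of a shift passes 0.0417 or a number of a turn 7.16, either way. A call with a gripper value outside its range is refused whole. The fingers move at their own pace and stop on an object; "grip_force" is the grip in N (left out, the last holds). Time passes only in rows, so rows that do not move let the fingers close. It gives the time, the measured TCP pose, the force, the opening and the grip force at its end, in the units of the state.
- ctrl.get_obs(): the state, without advancing time (a new reading comes with each control period).
- ctrl.camera(name): name is "scene" or "top" or "wrist"; returns a dict with "pixels" (384x512x3 uint8, red, green, blue), "range_z" (384x512 float32, m along the optical axis (not along the pixel's ray), 0 where there is no reading), "K" (3x3 intrinsics, pixels), "position" and "attitude" of the camera in the world. Camera axes: x right, y up, looking along -z (the intrinsics and any distortion apply to the point x, -y, -z); pixel columns grow to the right and rows downward; lengths in m; the calibration is good to about 2 mm. A picture is of the moment at which its call begins.
- ctrl.hand_in(): hands the job in; it is judged then, once.
The state is a dict: "time_s": time; "qpos": joint angles; "joint_vel": joint speeds; "tau": joint torques, N m; "ee_pos": TCP position; "eef_rot": TCP orientation; "force": force on the tool from outside, world axes, zero at the start; "moment": the same for the moment, N m; "grip_width": finger opening in m; "grip_force": force on a finger pad.
Only numpy, scipy, OpenCV 4.12 (cv2) and the standard library are available. Lean on these libraries where they do the work, as an engineer would, in place of code of your own. Each camera call takes 0.05 s, during which the arm holds its last target. There are 200 camera calls.

### The job

Pull the little cupboard's door wide open past its roller catch, set the middle-sized amber jar (the slimmest of the three glass containers) gently down, upright, in the tray on the inside of the door, and let go of it. Then push the door shut until the catch snaps and it is fully home, with the jar still standing in the tray, and without dropping the jar, slamming the door, or disturbing the other things on the bench.

Things in the scene. Friction and masses are not known exactly. Their poses are not given: they have to be found in the camera images.
- cupboard: bench-top cupboard, white with a grey door, fixed to the bench, 200 mm deep (x) by 240 wide (y) by 220 high; origin at the centre of its underside, z up. Door on its -x face, hinge line at x -115, y +120 mm. Carcass front at x -100 mm, opening 216 mm wide, roof's underside 208 mm above the bench. Behind the shut door there is room for the tray and the jar.
- door (a joint): hinge angle in rad: 0 shut (its start), 1.45 fully open; it opens outward, clockwise from above, and stays where left (light friction). A sprung roller under the roof holds it: about 5 to 7 N at the handle to pull through the first 0.1 rad. In closing it resists a little less from 0.1 to 0.05 rad, then pulls the door home; pushed less far, the door stands 0.1 rad ajar.
- door_handle (a point): point on the handle's axis, 185 mm above the bench. Upright round steel bar, 12 mm thick, from 106 to 216 mm above the bench, 35 mm outside the door's outer face, 28 mm from its free edge; stems to the door at heights 120 and 202. Frame turns with the door: x from the outer to the inner face, y towards the hinge, z up. Door 240 mm wide, 15 thick, from 14 to 220 mm above the bench.
- door_hinge (a point): point on the vertical hinge line (at the door's outer face), 185 mm above the bench; its frame turns with the door, axes as for door_handle. In this frame the handle point is at x = -35, y = -212 mm; the frame's yaw equals the cupboard's yaw minus the door angle.
- door_tray (a point): centre of the floor of the aluminium tray on the door's inner face, 85 mm above the bench; axes as for door_handle. Inside it is 67 mm wide along x (door face at x -35, 30 mm high rail at x +32 mm) and 147 mm long along y, with 30 mm high ends. In the hinge's frame it lies at x = +50, y = -107.5 mm.
- sample_jar: the jar to put away: cylindrical amber glass jar with a black screw cap, 46 mm in diameter, 100 mm high in all, about 0.2 kg, standing on the bench; origin at the centre of its underside, z up.
- tall_bottle: a tall amber glass bottle with a black cap, 60 mm in diameter, 180 mm high, too tall for the tray; a bystander, origin at its underside's centre
- squat_jar: a squat wide amber glass jar with a black cap, 66 mm in diameter, 60 mm high; a bystander, origin at its underside's centre
- steel_cup: an open steel cup, 72 mm across, 85 mm high; a bystander, origin at its underside's centre
- barrel_bung: a white conical barrel bung, up to 60 mm across, 50 mm high; a bystander, origin at its underside's centre
- bung_mallet: a hammer about 260 mm long lying on the bench; a bystander, origin at its underside in the middle of its length

How it is judged:
By the outcome, as a careful person would: the job done as asked, in the order asked, and still so for the second after the job is handed in, with the robot touching nothing.
It also fails if it takes over 70 s, if anything falls off the work surface, if the arm or the gripper's body presses on something with over 40 N, if the wrist force passes 120 N, or if a joint passes its speed limit or range.

## Working session

There is one attempt and no reset: what is moved stays moved. The work goes in short steps, Python scripts to look and compute and a tool call to move; the robot and the scene stay as the last step left them, time stands still between calls to the robot, and variables do not carry over. Pictures are saved under pics/ and viewed, at most 10 in all, crops included, and the job is handed in when it is done.

Besides the shell and the picture viewer there is one more tool, called after ">>>" as name(argument=value, ...) on one line, values as JSON. carry_out: Moves the arm, as the interface text tells. Its arguments: {"type":"object","properties":{"motion":{"type":"string"},"grip_force":{"type":"number"}},"required":["motion"]}

```bash
mkdir -p pics; cat > h.py <<'E'
import numpy as np, cv2
from station import ctrl
from scipy.spatial.transform import Rotation as R
def cam(n):
    c=ctrl.camera(n); return c
def cloud(c):
    z=c["range_z"]; K=np.array(c["K"]); v,u=np.mgrid[:z.shape[0],:z.shape[1]]
    p=np.stack([(u-K[0,2])/K[0,0]*z,-(v-K[1,2])/K[1,1]*z,-z],-1)
    a=np.array(c["attitude"]); M=a if a.shape==(3,3) else (R.from_euler('xyz',a).as_matrix() if a.size==3 else R.from_quat(a).as_matrix())
    w=p@M.T+np.array(c["position"]); w[z==0]=np.nan; return w
def save(c,f): cv2.imwrite('pics/'+f,c["pixels"][:,:,::-1])
E
python3 - <<'E'
from h import *
o=ctrl.get_obs(); print({k:np.round(v,3).tolist() for k,v in o.items()})
a=[]
for n in ("scene","top"):
    c=cam(n); print(n,c.keys(),c["position"],c["attitude"],c["K"]); a.append(c["pixels"]); np.save(n,cloud(c)); np.save(n+'_px',c["pixels"])
    save(c,n+'0.png')
E
```

```text
{'time_s': 0.0, 'qpos': [-1.393, 0.3, 1.522, -0.0, 1.321, -0.067], 'joint_vel': [-0.002, -0.0, -0.001, 0.002, 0.002, 0.001], 'tau': [0.003, -53.18, -35.274, 0.071, 0.024, -0.0], 'ee_pos': [0.133, -0.533, 0.205], 'eef_rot': [-3.14, -0.0, 0.245], 'force': [0.044, 0.155, 0.899], 'moment': [-0.01, 0.036, -0.033], 'grip_force': 0.0, 'grip_width': 0.094}
scene dict_keys(['pixels', 'range_z', 'K', 'position', 'attitude']) [1.32215318 0.06852185 1.09170444] [ 0.68419816 -0.01906185  1.74170028] [[406.90025365   0.         256.31949202]
 [  0.         406.90025365 195.436522  ]
 [  0.           0.           1.        ]]
top dict_keys(['pixels', 'range_z', 'K', 'position', 'attitude']) [ 0.45145348 -0.03735074  1.40176653] [ 0.08719369  0.00506558 -1.54112305] [[398.20736758   0.         250.69865243]
 [  0.         398.20736758 192.04454099]
 [  0.           0.           1.        ]]
```

View pics/scene0.png

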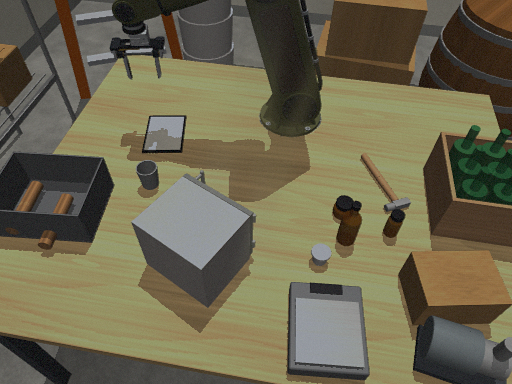

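View pics/top0.png

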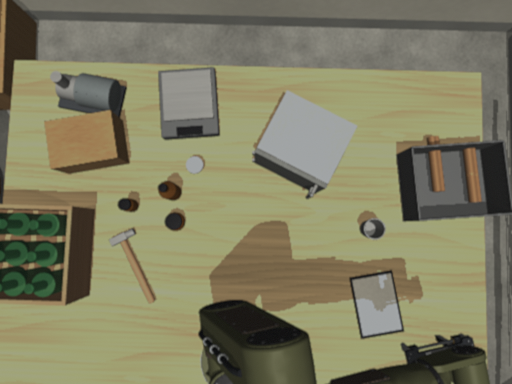

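The scene view shows the cupboard at (195,240), the handle at (202,177) and the slim jar at (394,222). In the top view the cupboard is at (305,140), the handle at (313,190), the slim jar at (128,204), the bottle at (168,188), the squat jar at (175,220) and the cup at (372,228).

```bash
python3 - <<'E'
from h import *
w=np.load('top.npy'); s=np.load('scene.npy')
# bench level
for n,c in(('top',w),('scene',s)):
    z=c[...,2]; print(n,'bench',np.nanmedian(z[(abs(z)<.02)]))
    m=(abs(z-.22)<.006)&(c[...,0]>.35)&(abs(c[...,1]+.2)<.28)
    k,l,st,ce=cv2.connectedComponentsWithStats(m.astype(np.uint8)); i=1+np.argmax(st[1:,4]); p=c[l==i][:,:2]
    r=cv2.minAreaRect((p*1000).astype(np.float32)); print('roof',r,cv2.boxPoints(r).round().tolist())
for n,(u,v) in dict(jar=(128,204),tall=(163,186),squat=(175,220),cup=(372,228),bung=(195,164),handle=(313,190),head=(123,236),tail=(150,298)).items():
    q=w[v-16:v+17,u-16:u+17].reshape(-1,3); q=q[q[:,2]>.012]; 
    if len(q)==0: print(n,'none');continue
    zt=np.nanpercentile(q[:,2],95); t=q[q[:,2]>zt-.008]; print(n,'zt',zt.round(3),'mid',((t.min(0)+t.max(0))/2).round(3),'ext',np.ptp(t,0).round(3),len(t))
for n,(u,v) in dict(jar=(397,217),tall=(356,207),squat=(344,202),handle=(202,177)).items():
    q=s[v-12:v+13,u-12:u+13].reshape(-1,3); q=q[q[:,2]>.03]
    zt=np.nanpercentile(q[:,2],95); t=q[q[:,2]>zt-.008]; print('S',n,'zt',zt.round(3),'mid',((t.min(0)+t.max(0))/2).round(3),'ext',np.ptp(t,0).round(3),len(t))
E
```

```text
top bench 0.0007249857915854196
roof ((720.1748657226562, -188.702392578125), (240.0424346923828, 217.58555603027344), 64.27608489990234) [[570.0, -250.0], [766.0, -344.0], [870.0, -128.0], [674.0, -33.0]]
scene bench 7.817157628253746e-05
roof ((720.3206176757812, -189.45484924316406), (242.90823364257812, 217.15379333496094), 64.13050842285156) [[570.0, -251.0], [765.0, -346.0], [871.0, -128.0], [676.0, -33.0]]
jar zt 0.105 mid [0.513 0.389 0.103] ext [0.04  0.042 0.012] 119
tall zt 0.183 mid [0.563 0.247 0.181] ext [0.025 0.026 0.01 ] 65
squat zt 0.064 mid [0.463 0.233 0.063] ext [0.054 0.057 0.012] 219
cup zt 0.088 mid [ 0.456 -0.437  0.087] ext [0.066 0.071 0.013] 87
bung zt 0.055 mid [0.657 0.17  0.053] ext [0.056 0.056 0.011] 208
handle zt 0.223 mid [ 0.582 -0.213  0.221] ext [0.067 0.097 0.011] 280
head zt 0.031 mid [0.39  0.414 0.028] ext [0.075 0.081 0.011] 196
tail zt 0.029 mid [0.218 0.319 0.028] ext [0.07  0.051 0.013] 132
S jar zt 0.102 mid [0.513 0.387 0.1  ] ext [0.046 0.039 0.012] 130
S tall zt 0.181 mid [0.566 0.246 0.179] ext [0.028 0.026 0.01 ] 71
S squat zt 0.179 mid [0.566 0.24  0.178] ext [0.028 0.012 0.013] 39
S handle zt 0.222 mid [ 0.59  -0.197  0.219] ext [0.079 0.077 0.009] 192
```

>>> carry_out(motion="0.021 0.016 0.01 0 0 7 0;0.021 0.016 0.01 0 0 7 0;0.021 0.016 0.01 0 0 7 0;0.021 0.016 0.01 0 0 7 0;0.021 0.016 0.01 0 0 7 0;0.021 0.016 0.01 0 0 7 0;0.021 0.016 0.01 0 0 7 0;0.021 0.016 0.01 0 0 7 0;0.021 0.016 0.01 0 0 7 0;0.021 0.016 0.01 0 0 7 0;0.021 0.016 0 0 0 7 0;0.021 0.016 0 0 0 7 0;0.021 0.016 0 0 0 7 0;0.021 0.016 0 0 0 7 0;0.021 0.016 0 0 0 7 0;0.021 0.016 0 0 0 7 0;0.021 0.016 0 0 0 7 0;0.021 0.016 0 0 0 7 0;0.02 0.016 0 0 0 7 0;0 0 0 0 0 7 0", grip_force=40)

```text
time_s: 1.77
ee_pos: [0.5336, -0.2269, 0.3045]
eef_rot: [3.141, -0.001, 2.697]
force: [0.6, 0.4, -0.2]
grip_width: 0.0944
grip_force: 0.0
```

```bash
python3 - <<'E'
from h import *
o=ctrl.get_obs(); print({k:np.round(v,3).tolist() for k,v in o.items()})
c=cam('wrist'); save(c,'w1.png'); w=cloud(c); np.save('w1',w); print(c['position'],c['attitude'])
q=w.reshape(-1,3); q=q[(q[:,2]>.205)&(q[:,2]<.235)]
Hf=np.array([.552,-.210]); d=np.linalg.norm(q[:,:2]-Hf,axis=1)
t=q[d<.018]; print(len(t), t.mean(0) if len(t) else '', (t.min(0)+t.max(0))/2 if len(t) else '', np.ptp(t,axis=0) if len(t) else '')
# surroundings of jar, height map
a=np.load('top.npy').reshape(-1,3)
for x in np.arange(.40,.66,.03): print(x.round(2),[ (lambda m: round(float(np.nanmax(a[m,2])),2) if m.any() else 0)((abs(a[:,0]-x)<.015)&(abs(a[:,1]-y)<.015)) for y in np.arange(.26,.56,.03)])
E
```

```text
{'time_s': 1.767, 'qpos': [-0.466, 0.317, 1.272, 0.001, 1.554, -1.592], 'joint_vel': [-0.057, -0.031, 0.041, -0.013, -0.005, -1.519], 'tau': [2.305, -54.911, -38.949, 0.048, 0.171, 4.006], 'ee_pos': [0.534, -0.227, 0.304], 'eef_rot': [3.141, -0.001, 2.697], 'force': [0.593, 0.36, -0.177], 'moment': [0.075, -0.13, -0.019], 'grip_force': 0.0, 'grip_width': 0.094}
[ 0.46826673 -0.1961301   0.48358503] [-2.49482281e-01 -9.49736327e-04  1.12653657e+00]
208 [ 0.55495514 -0.21314043  0.21063382] [ 0.55672564 -0.21369429  0.2108622 ] [0.02219265 0.01662468 0.01167923]
0.4 [0.01, 0.01, 0.01, 0.01, 0.03, 0.03, 0.03, 0.01, 0.01, 0.19, 0.19]
0.43 [0.06, 0.01, 0.01, 0.01, 0.03, 0.03, 0.01, 0.01, 0.01, 0.18, 0.19]
0.46 [0.07, 0.01, 0.01, 0.01, 0.01, 0.01, 0.01, 0.01, 0.01, 0.19, 0.19]
0.49 [0.07, 0.01, 0.01, 0.01, 0.11, 0.1, 0.01, 0.01, 0.01, 0.19, 0.19]
0.52 [0.1, 0.01, 0.01, 0.01, 0.11, 0.11, 0.01, 0.01, 0.01, 0.01, 0.01]
0.55 [0.19, 0.01, 0.01, 0.01, 0.07, 0.01, 0.01, 0.01, 0.01, 0.01, 0.01]
0.58 [0.19, 0.0, 0.01, 0.01, 0.01, 0.01, 0.01, 0.01, 0.01, 0.01, 0.01]
0.61 [0.01, 0.01, 0.01, 0.01, 0.01, 0.01, 0.01, 0.01, 0.01, 0.01, 0.01]
0.64 [0.01, 0.01, 0.01, 0.01, 0.01, 0.01, 0.13, 0.13, 0.14, 0.14, 0.14]
```

View pics/w1.png

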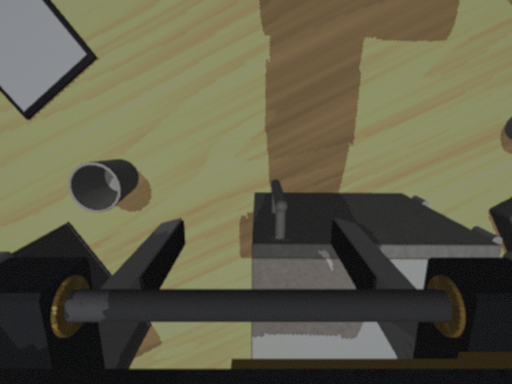

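The wrist view shows the top of the handle bar at (277,184), with its stem running down to the door edge at (281,235).

```bash
python3 - <<'E'
from h import *
c=cam('wrist'); w=cloud(c); o=ctrl.get_obs(); print(o['ee_pos'],o['eef_rot'])
for v in range(174,246,4): print(v,[ (w[v,u]*1000).round().astype(int).tolist() for u in (274,278,282)])
q=w.reshape(-1,3); m=(abs(w[...,2]-.22)<.008)&(w[...,0]>.54)
p=w[m]; r=cv2.minAreaRect((p[:,:2]*1000).astype(np.float32)); print(cv2.boxPoints(r).round().tolist(), p[:,2].mean())
E
```

```text
[ 0.5316666  -0.2289243   0.30474638] [-3.14152412e+00 -1.22960142e-03  2.69222637e+00]
174 [[561, -212, -1], [564, -206, 0], [566, -200, 1]]
178 [[567, -215, 0], [570, -209, -1], [573, -203, -1]]
182 [[546, -212, 125], [547, -208, 130], [579, -205, 1]]
186 [[546, -214, 143], [547, -209, 150], [585, -208, 1]]
190 [[547, -215, 157], [546, -210, 168], [549, -206, 166]]
194 [[548, -216, 169], [546, -211, 185], [547, -208, 187]]
198 [[565, -221, 124], [546, -212, 200], [546, -209, 204]]
202 [[569, -223, 124], [547, -213, 209], [547, -210, 212]]
206 [[574, -225, 124], [549, -215, 214], [550, -211, 214]]
210 [[579, -227, 124], [553, -217, 212], [554, -213, 214]]
214 [[582, -229, 129], [559, -219, 205], [560, -215, 208]]
218 [[582, -230, 144], [563, -220, 205], [564, -217, 205]]
222 [[582, -230, 157], [567, -222, 205], [568, -218, 207]]
226 [[581, -231, 171], [570, -224, 207], [571, -220, 208]]
230 [[581, -232, 182], [574, -225, 205], [575, -222, 208]]
234 [[581, -232, 195], [578, -227, 207], [580, -224, 205]]
238 [[581, -233, 205], [582, -229, 206], [583, -225, 207]]
242 [[580, -233, 215], [583, -230, 213], [583, -226, 216]]
[[536.0, -225.0], [674.0, -328.0], [815.0, -138.0], [677.0, -35.0]] 0.21953158578696402
```

>>> carry_out(motion="0.01 0.009 0 0 0 0 0;0.0105 0.009 0 0 0 0 0;0 0 -0.015 0 0 0 0;0 0 -0.02 0 0 0 0;0 0 -0.02 0 0 0 0;0 0 -0.02 0 0 0 0;0 0 -0.02 0 0 0 0;0 0 -0.02 0 0 0 0;0 0 -0.015 0 0 0 0;0 0 -0.01 0 0 0 0;0 0 0 0 0 0 0;0 0 0 0 0 0 255;0 0 0 0 0 0 255;0 0 0 0 0 0 255;0 0 0 0 0 0 255;0 0 0 0 0 0 255;0 0 0 0 0 0 255;0 0 0 0 0 0 255;0 0 0 0 0 0 255;0 0 0 0 0 0 255", grip_force=40)

```text
time_s: 3.53
ee_pos: [0.5518, -0.2116, 0.1655]
eef_rot: [3.142, 0.0, 2.688]
force: [-0.9, -1.0, 0.6]
grip_width: 0.0376
grip_force: 0.0
```

>>> carry_out(motion="0 0 0 0 0 0 255;0 0 0 0 0 0 255;0 0 0 0 0 0 255;0 0 0 0 0 0 255;0 0 0 0 0 0 255;0 0 0 0 0 0 255;0 0 0 0 0 0 255;0 0 0 0 0 0 255", grip_force=40)

```text
time_s: 4.2
ee_pos: [0.5521, -0.211, 0.1654]
eef_rot: [3.141, 0.0, 2.689]
force: [2.2, 5.1, -0.8]
grip_width: 0.0111
grip_force: 40.0
```

```bash
cat >> h.py <<'E'
H=np.array([.6757,-.0342]); Y0=np.radians(-25.8)
def pt(th,x,y): 
    a=Y0-th; return H+np.array([np.cos(a)*x-np.sin(a)*y,np.sin(a)*x+np.cos(a)*y])
def arc(t0,t1,n,x=-.035,y=-.212,h=255,turn=1):
    P=np.array([pt(t,x,y) for t in np.linspace(t0,t1,n+1)])
    print(P[0].round(4),P[-1].round(4)); D=np.diff(P.round(4),axis=0)
    print(';'.join(f'{a:.4f} {b:.4f} 0 0 0 {-turn*np.degrees(t1-t0)/n:.2f} {h}' for a,b in D))
E
python3 -c "
from h import *
arc(0,.3,16);arc(.3,.85,20);arc(.85,1.4,20)
print(ctrl.get_obs())"
```

```text
[ 0.5519 -0.2098] [ 0.5055 -0.1654]
-0.0033 0.0023 0 0 0 -1.07 255;-0.0032 0.0024 0 0 0 -1.07 255;-0.0032 0.0025 0 0 0 -1.07 255;-0.0031 0.0025 0 0 0 -1.07 255;-0.0031 0.0026 0 0 0 -1.07 255;-0.0030 0.0027 0 0 0 -1.07 255;-0.0030 0.0027 0 0 0 -1.07 255;-0.0029 0.0027 0 0 0 -1.07 255;-0.0029 0.0028 0 0 0 -1.07 255;-0.0028 0.0029 0 0 0 -1.07 255;-0.0028 0.0029 0 0 0 -1.07 255;-0.0027 0.0030 0 0 0 -1.07 255;-0.0027 0.0030 0 0 0 -1.07 255;-0.0026 0.0031 0 0 0 -1.07 255;-0.0026 0.0031 0 0 0 -1.07 255;-0.0025 0.0032 0 0 0 -1.07 255
[ 0.5055 -0.1654] [ 0.4621 -0.0571]
-0.0035 0.0047 0 0 0 -1.58 255;-0.0034 0.0048 0 0 0 -1.58 255;-0.0033 0.0050 0 0 0 -1.58 255;-0.0031 0.0050 0 0 0 -1.58 255;-0.0030 0.0051 0 0 0 -1.58 255;-0.0029 0.0051 0 0 0 -1.58 255;-0.0027 0.0053 0 0 0 -1.58 255;-0.0026 0.0053 0 0 0 -1.58 255;-0.0024 0.0054 0 0 0 -1.58 255;-0.0023 0.0054 0 0 0 -1.58 255;-0.0021 0.0055 0 0 0 -1.58 255;-0.0020 0.0056 0 0 0 -1.58 255;-0.0018 0.0056 0 0 0 -1.58 255;-0.0017 0.0057 0 0 0 -1.58 255;-0.0015 0.0057 0 0 0 -1.58 255;-0.0013 0.0058 0 0 0 -1.58 255;-0.0012 0.0058 0 0 0 -1.58 255;-0.00
[... 709 characters left out ...]
 0 0 0 -1.58 255
{'time_s': 4.2, 'qpos': array([-4.27442776e-01,  4.24197145e-01,  1.44758457e+00,  1.02335991e-03,
        1.26974468e+00, -1.54555475e+00]), 'joint_vel': array([-0.00146115,  0.00058821,  0.00040065,  0.00039102,  0.00229537,
       -0.00145948]), 'tau': array([-3.04229602e+00, -5.95905876e+01, -3.44802833e+01, -1.17265787e+00,
        1.72932046e-01, -1.23517061e-02]), 'ee_pos': array([ 0.55208197, -0.21098049,  0.16544023]), 'eef_rot': array([3.14061394e+00, 4.14250651e-05, 2.68860486e+00]), 'force': array([ 2.16051158,  5.06111497, -0.7566259 ]), 'moment': array([ 0.76003021, -0.53285632, -0.01814964]), 'grip_force': 40.00019431114197, 'grip_width': 0.011128832673416663}
```

>>> carry_out(motion="-0.0033 0.0023 0 0 0 -1.07 255;-0.0032 0.0024 0 0 0 -1.07 255;-0.0032 0.0025 0 0 0 -1.07 255;-0.0031 0.0025 0 0 0 -1.07 255;-0.0031 0.0026 0 0 0 -1.07 255;-0.0030 0.0027 0 0 0 -1.07 255;-0.0030 0.0027 0 0 0 -1.07 255;-0.0029 0.0027 0 0 0 -1.07 255;-0.0029 0.0028 0 0 0 -1.07 255;-0.0028 0.0029 0 0 0 -1.07 255;-0.0028 0.0029 0 0 0 -1.07 255;-0.0027 0.0030 0 0 0 -1.07 255;-0.0027 0.0030 0 0 0 -1.07 255;-0.0026 0.0031 0 0 0 -1.07 255;-0.0026 0.0031 0 0 0 -1.07 255;-0.0025 0.0032 0 0 0 -1.07 255", grip_force=40)

```text
time_s: 5.53
ee_pos: [0.506, -0.1664, 0.1654]
eef_rot: [3.14, 0.001, 2.389]
force: [7.4, 5.1, -3.3]
grip_width: 0.0114
grip_force: 40.0
```

>>> carry_out(motion="-0.0035 0.0047 0 0 0 -1.58 255;-0.0034 0.0048 0 0 0 -1.58 255;-0.0033 0.0050 0 0 0 -1.58 255;-0.0031 0.0050 0 0 0 -1.58 255;-0.0030 0.0051 0 0 0 -1.58 255;-0.0029 0.0051 0 0 0 -1.58 255;-0.0027 0.0053 0 0 0 -1.58 255;-0.0026 0.0053 0 0 0 -1.58 255;-0.0024 0.0054 0 0 0 -1.58 255;-0.0023 0.0054 0 0 0 -1.58 255;-0.0021 0.0055 0 0 0 -1.58 255;-0.0020 0.0056 0 0 0 -1.58 255;-0.0018 0.0056 0 0 0 -1.58 255;-0.0017 0.0057 0 0 0 -1.58 255;-0.0015 0.0057 0 0 0 -1.58 255;-0.0013 0.0058 0 0 0 -1.58 255;-0.0012 0.0058 0 0 0 -1.58 255;-0.0011 0.0058 0 0 0 -1.58 255;-0.0008 0.0058 0 0 0 -1.58 255;-0.0007 0.0059 0 0 0 -1.58 255")

```text
time_s: 7.2
ee_pos: [0.463, -0.0586, 0.1654]
eef_rot: [3.139, 0.001, 1.837]
force: [13.2, 1.3, -7.9]
grip_width: 0.0116
grip_force: 40.0
```

>>> carry_out(motion="-0.0006 0.0059 0 0 0 -1.58 255;-0.0004 0.0059 0 0 0 -1.58 255;-0.0002 0.0059 0 0 0 -1.58 255;-0.0001 0.0059 0 0 0 -1.58 255;0.0001 0.0059 0 0 0 -1.58 255;0.0003 0.0059 0 0 0 -1.58 255;0.0004 0.0059 0 0 0 -1.58 255;0.0006 0.0059 0 0 0 -1.58 255;0.0008 0.0058 0 0 0 -1.58 255;0.0009 0.0059 0 0 0 -1.58 255;0.0010 0.0058 0 0 0 -1.58 255;0.0013 0.0057 0 0 0 -1.58 255;0.0013 0.0058 0 0 0 -1.58 255;0.0016 0.0057 0 0 0 -1.58 255;0.0017 0.0057 0 0 0 -1.58 255;0.0018 0.0056 0 0 0 -1.58 255;0.0021 0.0055 0 0 0 -1.58 255;0.0021 0.0055 0 0 0 -1.58 255;0.0023 0.0055 0 0 0 -1.58 255;0.0025 0.0053 0 0 0 -1.58 255")

```text
time_s: 8.87
ee_pos: [0.4824, 0.0558, 0.1654]
eef_rot: [3.139, 0.0, 1.285]
force: [7.5, -3.7, -4.5]
grip_width: 0.0111
grip_force: 40.0
```

>>> carry_out(motion="0 0 0 0 0 0 150;0 0 0 0 0 0 150;0 0 0 0 0 0 150;0 0 0 0 0 0 150;0 0 0 0 0 0 150;0 0 0 0 0 0 150;0 0 0 0 0 0 150;0 0 0.01 0 0 0 150;0 0 0.02 0 0 0 150;0 0 0.03 0 0 0 0;0 0 0.03 0 0 0 0;0 0 0.03 0 0 0 0;0 0 0.015 0 0 0 0;0.002 0.02 0 0 0 2 0;0.002 0.03 0 0 0 2 0;0.002 0.03 0 0 0 2 0;0.002 0.03 0 0 0 2 0;0.002 0.03 0 0 0 2 0;0.002 0.03 0 0 0 2 0;0.002 0.03 0 0 0 2 0")

```text
time_s: 10.53
ee_pos: [0.4953, 0.2576, 0.3014]
eef_rot: [3.141, -0.0, 1.533]
force: [-0.3, 0.5, 0.4]
grip_width: 0.0941
grip_force: 0.0
```

```bash
python3 - <<'E'
from h import *
o=ctrl.get_obs(); print(o['ee_pos'],o['eef_rot'],o['grip_width'],o['time_s'])
c=cam('wrist'); save(c,'w2.png'); np.save('w2',cloud(c))
t=cam('top'); np.save('top2',cloud(t)); save(t,'top2.png')
E
```

```text
[0.49525191 0.25760997 0.30137739] [ 3.14098321e+00 -3.31409426e-04  1.53251812e+00] 0.09411639772024852 10.5333
```

View pics/w2.png

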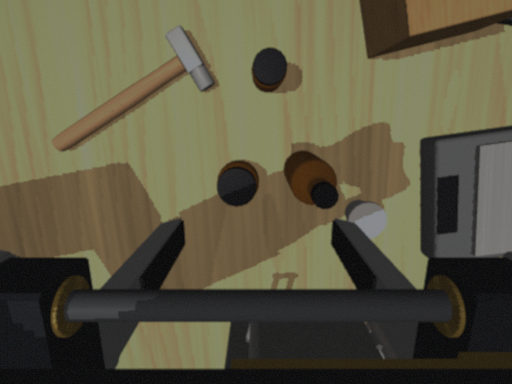

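View pics/top2.png

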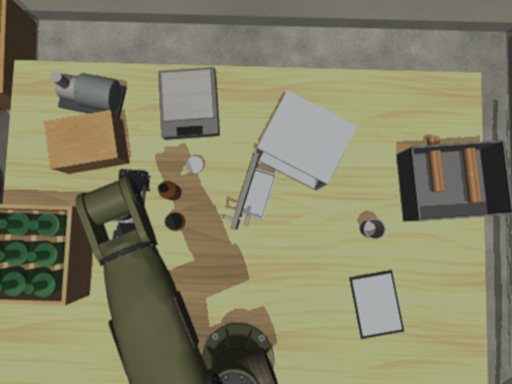

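The wrist view shows the sample jar's cap at (269,68), clear of its neighbours; the top view shows the door wide open with its tray at (259,193).

```bash
python3 - <<'E'
from h import *
w=np.load('w2.npy'); q=w[45:95,245:295].reshape(-1,3); 
t=q[q[:,2]>.094]; print('jar top',((t.min(0)+t.max(0))/2).round(4),np.ptp(t,axis=0).round(4),np.median(t[:,2]))
for z0 in range(20,100,8):
    t=q[abs(q[:,2]-z0/1000)<.004]
    if len(t)>5: print(z0,len(t),t.min(0).round(3),t.max(0).round(3))
a=np.load('top2.npy')[140:235,220:290].reshape(-1,3)
d=a[(a[:,2]>.207)&(a[:,2]<.235)]; 
ang=Y0-1.38
rel=(d[:,:2]-H); u=np.array([np.cos(ang),np.sin(ang)]);n=np.array([-np.sin(ang),np.cos(ang)])
X=rel@u;Y=rel@n; m=(X>-.02)&(X<.03)&(Y<-.03)&(Y>-.24)
p=np.polyfit(Y[m],X[m],1); print('door face slope',p, m.sum(),'X range',np.percentile(X[m],[5,95]),'ang',ang, 'Y',Y[m].min(),Y[m].max())
r=cv2.minAreaRect((d[m][:,:2]*1000).astype(np.float32));print(r)
f=a[(a[:,2]<.125)&(a[:,2]>.075)];rel=f[:,:2]-H;X=rel@u;Y=rel@n
m=(X>0)&(X<.11)
for zz in((.08,.095),(.105,.125)):
    k=m&(f[:,2]>zz[0])&(f[:,2]<zz[1]); print(zz,k.sum(),np.percentile(X[k],[1,50,99]).round(3),np.percentile(Y[k],[1,50,99]).round(3),f[k,2].mean())
E
```

```text
jar top [0.5133 0.3873 0.0982] [0.0407 0.0413 0.008 ] 0.09967022077975454
20 11 [0.495 0.365 0.017] [0.517 0.374 0.022]
28 12 [0.493 0.366 0.025] [0.532 0.379 0.031]
36 16 [0.494 0.365 0.032] [0.528 0.376 0.038]
44 11 [0.491 0.366 0.041] [0.524 0.389 0.048]
52 14 [0.494 0.365 0.048] [0.519 0.376 0.055]
60 10 [0.492 0.365 0.057] [0.525 0.38  0.061]
68 89 [0.491 0.365 0.064] [0.535 0.396 0.072]
76 51 [0.492 0.367 0.072] [0.53  0.392 0.076]
92 19 [0.494 0.367 0.089] [0.528 0.382 0.095]
door face slope [0.02253471 0.00798684] 374 X range [-0.00237785  0.01234814] ang -1.8302949470145369 Y -0.2394625759160757 -0.03003501359288845
((546.3483276367188, 3.2359466552734375), (31.173864364624023, 209.4424591064453), 74.25100708007812)
(0.08, 0.095) 882 [0.013 0.046 0.079] [-0.181 -0.108 -0.035] 0.08579865153664337
(0.105, 0.125) 139 [0.011 0.072 0.084] [-0.215 -0.095  0.017] 0.11467385529511465
```

>>> carry_out(motion="0.003 0.02 0 0 0 0 0;0.003 0.025 0 0 0 0 0;0.003 0.025 0 0 0 0 0;0.003 0.025 0 0 0 0 0;0.003 0.02 -0.01 0 0 0 0;0.002 0.015 -0.02 0 0 0 0;0 0 -0.03 0 0 0 0;0 0 -0.03 0 0 0 0;0 0 -0.03 0 0 0 0;0 0 -0.03 0 0 0 0;0 0 -0.02 0 0 0 0;0 0 0 0 0 0 0;0 0 0 0 0 0 0")

```text
time_s: 11.72
ee_pos: [0.5126, 0.3856, 0.131]
eef_rot: [-3.141, 0.001, 1.53]
force: [-0.3, 0.2, 1.8]
grip_width: 0.0942
grip_force: 0.0
```

>>> carry_out(motion="0.0005 0.002 -0.015 0 0 0 0;0 0 -0.02 0 0 0 0;0 0 -0.02 0 0 0 0;0 0 -0.016 0 0 0 0;0 0 -0.01 0 0 0 0;0 0 0 0 0 0 0;0 0 0 0 0 0 255;0 0 0 0 0 0 255;0 0 0 0 0 0 255;0 0 0 0 0 0 255;0 0 0 0 0 0 255;0 0 0 0 0 0 255;0 0 0 0 0 0 255;0 0 0 0 0 0 255;0 0 0 0 0 0 255;0 0 0 0 0 0 255;0 0 0 0 0 0 255;0 0 0 0 0 0 255;0 0 0 0 0 0 255", grip_force=15)

```text
time_s: 13.3
ee_pos: [0.5131, 0.3881, 0.0496]
eef_rot: [3.141, -0.0, 1.531]
force: [1.7, -1.2, 1.4]
grip_width: 0.0456
grip_force: 15.0
```

```bash
python3 -c "
from h import *
print(pt(1.4025,.051,-.1075), np.degrees(Y0-1.4025)+180)
o=ctrl.get_obs(); print(o['ee_pos'],o['eef_rot'],np.degrees(o['eef_rot'][2]))"
```

```text
[ 0.55825405 -0.0532709 ] 73.84266923290204
[0.51311515 0.3881226  0.04956235] [ 3.14130066e+00 -1.45226470e-04  1.53071823e+00] 87.70369430788013
```

>>> carry_out(motion="0 0 0.005 0 0 0 255;0 0 0.01 0 0 0 255;0 0 0.02 0 0 0 255;0 0 0.025 0 0 0 255;0 0 0.025 0 0 0 255;0 0 0.025 0 0 0 255;0 0 0.025 0 0 0 255;0 0 0.025 0 0 0 255;0 0 0.025 0 0 0 255;0 0 0.025 0 0 0 255;0 0 0.02 0 0 0 255;0 0 0.015 0 0 0 255;0 -0.01 0.005 0 0 0 255;0.0022 -0.018 0 0 0 -1 255;0.0022 -0.0215 0 0 0 -1 255;0.0022 -0.0215 0 0 0 -1 255;0.0022 -0.0215 0 0 0 -1 255;0.0022 -0.0215 0 0 0 -1 255;0.0022 -0.0215 0 0 0 -1 255;0.0022 -0.0215 0 0 0 -1 255", grip_force=20)

```text
time_s: 14.97
ee_pos: [0.5278, 0.2293, 0.299]
eef_rot: [-3.141, 0.001, 1.408]
force: [0.7, 0.8, -2.4]
grip_width: 0.0453
grip_force: 20.0
```

>>> carry_out(motion="0.0022 -0.0215 0 0 0 -1 255;0.0022 -0.0215 0 0 0 -1 255;0.0022 -0.0215 0 0 0 -1 255;0.0022 -0.0215 0 0 0 -1 255;0.0022 -0.0215 0 0 0 -1 255;0.0022 -0.0215 0 0 0 -1 255;0.0022 -0.0215 0 0 0 -1 255;0.0022 -0.0215 0 0 0 0 255;0.0022 -0.0215 0 0 0 0 255;0.0022 -0.0215 0 0 0 0 255;0.0022 -0.0215 0 0 0 0 255;0.0022 -0.018 0 0 0 0 255;0.002 -0.015 0 0 0 0 255;0.001 -0.008 0 0 0 0 255;0 0 0 0 0 0 255;0 0 0 0 0 0 255")

```text
time_s: 16.3
ee_pos: [0.5574, -0.0463, 0.2992]
eef_rot: [-3.141, -0.0, 1.286]
force: [0.2, 0.5, -2.9]
grip_width: 0.0455
grip_force: 20.0
```

```bash
python3 - <<'E'
from h import *
o=ctrl.get_obs(); print(o['ee_pos'],np.degrees(o['eef_rot']),o['grip_width'],o['force'])
c=cam('wrist'); save(c,'w3.png'); w=cloud(c); np.save('w3',w)
q=w.reshape(-1,3)
ang=Y0-1.4025; u=np.array([np.cos(ang),np.sin(ang)]);n=np.array([-np.sin(ang),np.cos(ang)])
rel=q[:,:2]-H; X=rel@u;Y=rel@n
for nm,z0,z1,xl,xh in(('doortop',.21,.23,-.03,.04),('rail',.105,.122,.06,.11),('floor',.078,.092,0,.1),('hand/jar bottom',.24,.30,0,.1)):
    k=(q[:,2]>z0)&(q[:,2]<z1)&(X>xl)&(X<xh)&(Y<0)&(Y>-.26)
    if k.sum()>5: print(nm,k.sum(),np.percentile(X[k],[2,50,98]).round(4),np.percentile(Y[k],[2,50,98]).round(4),np.polyfit(Y[k],X[k],1))
E
```

```text
[ 0.55741434 -0.0463337   0.29921978] [-1.79966009e+02 -4.05399438e-03  7.36761833e+01] 0.04548756327609262 [ 0.16296979  0.49649551 -2.85679508]
doortop 4946 [0.0013 0.0085 0.0163] [-0.2332 -0.1193 -0.0045] [-0.00129997  0.00810662]
rail 472 [0.0616 0.0834 0.0872] [-0.1834 -0.0684 -0.0295] [0.00170194 0.0802899 ]
floor 3150 [0.0014 0.0568 0.0833] [-0.1798 -0.1025 -0.0332] [0.00915606 0.05726816]
hand/jar bottom 872 [0.0224 0.0246 0.0364] [-0.1306 -0.1094 -0.0897] [0.03748971 0.03022169]
```

View pics/w3.png

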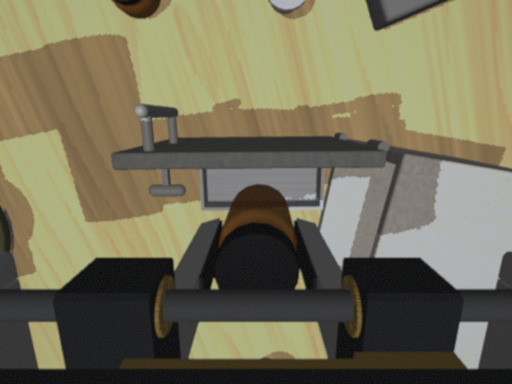

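The jar hangs at (258,235), just in front of the tray at (265,185). The tray is free and square to the hand.

>>> carry_out(motion="0.0005 -0.0035 0 0 0 0 255;0.0005 -0.004 -0.005 0 0 0 255;0 0 -0.01 0 0 0 255;0 0 -0.02 0 0 0 255;0 0 -0.02 0 0 0 255;0 0 -0.02 0 0 0 255;0 0 -0.02 0 0 0 255;0 0 -0.02 0 0 0 255;0 0 -0.015 0 0 0 255;0 0 -0.01 0 0 0 255;0 0 -0.01 0 0 0 255;0 0 -0.005 0 0 0 255;0 0 0 0 0 0 255;0 0 0 0 0 0 255")

```text
time_s: 17.52
ee_pos: [0.559, -0.0539, 0.1448]
eef_rot: [3.141, -0.0, 1.286]
force: [-0.6, -0.2, -2.8]
grip_width: 0.0459
grip_force: 20.0
```

Jar bottom is about 10 mm above the floor; I'll lower it slowly.

>>> carry_out(motion="0 0 -0.003 0 0 0 255;0 0 -0.002 0 0 0 255;0 0 -0.002 0 0 0 255;0 0 -0.001 0 0 0 255;0 0 -0.001 0 0 0 255;0 0 -0.0005 0 0 0 255;0 0 0 0 0 0 255;0 0 0 0 0 0 255")

```text
time_s: 18.18
ee_pos: [0.5588, -0.0539, 0.135]
eef_rot: [3.141, -0.0, 1.286]
force: [0.2, -0.3, -3.9]
grip_width: 0.0449
grip_force: 20.0
```

>>> carry_out(motion="0 0 -0.0005 0 0 0 255;0 0 -0.0005 0 0 0 255;0 0 0 0 0 0 255")

```text
time_s: 18.43
ee_pos: [0.5589, -0.0539, 0.1344]
eef_rot: [3.141, -0.0, 1.286]
force: [-1.5, -0.0, 3.1]
grip_width: 0.0454
grip_force: 20.0
```

>>> carry_out(motion="0 0 0 0 0 0 100;0 0 0 0 0 0 80;0 0 0 0 0 0 60;0 0 0 0 0 0 60;0 0 0 0 0 0 60;0 0 0 0 0 0 60;0 0 0 0 0 0 60;0 0 0.01 0 0 0 60;0 0 0.02 0 0 0 60;0 0 0.025 0 0 0 60;0 0 0.03 0 0 0 60;0 0 0.03 0 0 0 60;0 0 0.03 0 0 0 60;0 0 0.02 0 0 0 60;0 0 0 0 0 0 60")

```text
time_s: 19.68
ee_pos: [0.5597, -0.054, 0.3045]
eef_rot: [3.134, -0.001, 1.286]
force: [0.4, -0.2, 0.1]
grip_width: 0.0716
grip_force: 0.0
```

```bash
python3 - <<'E'
from h import *
o=ctrl.get_obs(); print(o['ee_pos'],np.degrees(o['eef_rot']),o['grip_width'],o['force'],np.round(o['qpos'],2))
c=cam('wrist'); save(c,'w4.png'); w=cloud(c); q=w.reshape(-1,3)
ang=Y0-1.4025; u=np.array([np.cos(ang),np.sin(ang)]);n=np.array([-np.sin(ang),np.cos(ang)])
rel=q[:,:2]-H; X=rel@u;Y=rel@n
for nm,z0,z1,xl,xh in(('doortop',.21,.23,-.03,.04),('cap',.178,.192,0,.11),('rail',.105,.122,.06,.11)):
    k=(q[:,2]>z0)&(q[:,2]<z1)&(X>xl)&(X<xh)&(Y<0)&(Y>-.26)
    if k.sum()>5: print(nm,k.sum(),np.percentile(X[k],[2,50,98]).round(4),np.percentile(Y[k],[2,50,98]).round(4),np.polyfit(Y[k],X[k],1),np.median(q[k,2]))
E
```

```text
[ 0.55965524 -0.05402257  0.30446857] [ 1.79573664e+02 -5.22545663e-02  7.37071037e+01] 0.07158647007224202 [ 0.43845848 -0.17847901  0.13022304] [-0.16  0.27  1.33 -0.    1.53  0.12]
doortop 4811 [0.0014 0.0086 0.0163] [-0.2335 -0.1197 -0.0044] [-0.00149783  0.00822713] 0.21953885430425785
cap 1573 [0.0012 0.0467 0.0691] [-0.2096 -0.1074 -0.0301] [0.06925562 0.05044048] 0.18464626131730638
rail 592 [0.0623 0.0837 0.0873] [-0.1829 -0.1272 -0.0295] [-6.18870777e-07  8.11427307e-02] 0.11411891783662581
```

View pics/w4.png

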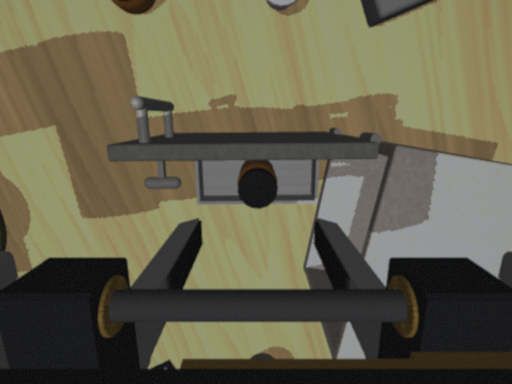

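The jar stands upright in the tray with its cap at (258,187), clear of the door and rail. Next I'll regrip the handle and swing the door shut.

```bash
python3 - <<'E'
from h import *
print(pt(1.4025,-.035,-.212),pt(0,-.035,-.212))
arc(1.4,1.3,8);arc(1.3,.85,20);arc(.85,.4,20);arc(.4,.16,16);arc(.16,0,18)
E
```

```text
[0.4818134  0.05841203] [ 0.55191985 -0.20983449]
[0.4816 0.0579] [0.4734 0.0381]
-0.0012 -0.0024 0 0 0 0.72 255;-0.0011 -0.0025 0 0 0 0.72 255;-0.0010 -0.0024 0 0 0 0.72 255;-0.0011 -0.0025 0 0 0 0.72 255;-0.0010 -0.0025 0 0 0 0.72 255;-0.0010 -0.0025 0 0 0 0.72 255;-0.0009 -0.0025 0 0 0 0.72 255;-0.0009 -0.0025 0 0 0 0.72 255
[0.4734 0.0381] [ 0.4621 -0.0571]
-0.0016 -0.0046 0 0 0 1.29 255;-0.0015 -0.0046 0 0 0 1.29 255;-0.0014 -0.0046 0 0 0 1.29 255;-0.0012 -0.0047 0 0 0 1.29 255;-0.0012 -0.0047 0 0 0 1.29 255;-0.0010 -0.0047 0 0 0 1.29 255;-0.0010 -0.0047 0 0 0 1.29 255;-0.0008 -0.0048 0 0 0 1.29 255;-0.0007 -0.0048 0 0 0 1.29 255;-0.0007 -0.0048 0 0 0 1.29 255;-0.0005 -0.0048 0 0 0 1.29 255;-0.0004 -0.0048 0 0 0 1.29 255;-0.0003 -0.0048 0 0 0 1.29 255;-0.0002 -0.0049 0 0 0 1.29 255;-0.0001 -0.0048 0 0 0 1.29 255;0.0001 -0.0048 0 0 0 1.29 255;0.0001 -0.0049 0 0 0 1.29 255;0.0002 -0.0048 0 0 0 1.29 255;0.0004 -0.0048 0 0 0 1.29 255;0.0005 -0.0048 0 0 0 1.29 255
[ 0.4621 -0.0571] [ 0.4933 -0.1478]
0.0005 -0.0048 0 0 0 1.29 255;0.0007 -0.0048 0 0 0 1.29 255;0.0008 -0.0048 0 0 0 1.29
[... 906 characters left out ...]
 255;0.0022 -0.0024 0 0 0 0.86 255;0.0022 -0.0023 0 0 0 0.86 255;0.0022 -0.0023 0 0 0 0.86 255;0.0023 -0.0023 0 0 0 0.86 255
[ 0.5255 -0.1879] [ 0.5519 -0.2098]
0.0014 -0.0013 0 0 0 0.51 255;0.0014 -0.0013 0 0 0 0.51 255;0.0014 -0.0013 0 0 0 0.51 255;0.0014 -0.0013 0 0 0 0.51 255;0.0014 -0.0013 0 0 0 0.51 255;0.0014 -0.0013 0 0 0 0.51 255;0.0015 -0.0012 0 0 0 0.51 255;0.0014 -0.0013 0 0 0 0.51 255;0.0015 -0.0012 0 0 0 0.51 255;0.0015 -0.0012 0 0 0 0.51 255;0.0014 -0.0012 0 0 0 0.51 255;0.0015 -0.0012 0 0 0 0.51 255;0.0015 -0.0012 0 0 0 0.51 255;0.0016 -0.0011 0 0 0 0.51 255;0.0015 -0.0012 0 0 0 0.51 255;0.0015 -0.0011 0 0 0 0.51 255;0.0016 -0.0011 0 0 0 0.51 255;0.0015 -0.0011 0 0 0 0.51 255
```

>>> carry_out(motion="-0.01 0.014 0 0 0 0 60;-0.018 0.026 0 0 0 0 60;-0.018 0.026 0 0 0 0 60;-0.018 0.026 0 0 0 0 60;-0.0097 0.0135 0 0 0 0 60;-0.004 0.006 0 0 0 0 60;0 0 -0.01 0 0 0 60;0 0 -0.02 0 0 0 60;0 0 -0.025 0 0 0 60;0 0 -0.025 0 0 0 60;0 0 -0.025 0 0 0 60;0 0 -0.02 0 0 0 60;0 0 -0.014 0 0 0 60;0 0 0 0 0 0 60;0 0 0 0 0 0 60", grip_force=30)

```text
time_s: 20.98
ee_pos: [0.481, 0.0568, 0.1591]
eef_rot: [-3.14, 0.001, 1.286]
force: [-0.0, 0.0, 1.1]
grip_width: 0.072
grip_force: 0.0
```

>>> carry_out(motion="0 0 0 0 0 0 255;0 0 0 0 0 0 255;0 0 0 0 0 0 255;0 0 0 0 0 0 255;0 0 0 0 0 0 255;0 0 0 0 0 0 255;0 0 0 0 0 0 255;0 0 0 0 0 0 255;0 0 0 0 0 0 255;0 0 0 0 0 0 255;0 0 0 0 0 0 255;0 0 0 0 0 0 255;0 0 0 0 0 0 255;0 0 0 0 0 0 255", grip_force=30)

```text
time_s: 22.15
ee_pos: [0.4827, 0.0568, 0.16]
eef_rot: [3.138, 0.0, 1.286]
force: [16.1, -6.3, -7.7]
grip_width: 0.0115
grip_force: 30.0
```

>>> carry_out(motion="0.0012 0 0 0 0 0 255;-0.0006 -0.0012 0 0 0 0.36 255;-0.0006 -0.0012 0 0 0 0.36 255;-0.0011 -0.0025 0 0 0 0.72 255;-0.0010 -0.0024 0 0 0 0.72 255;-0.0011 -0.0025 0 0 0 0.72 255;-0.0010 -0.0025 0 0 0 0.72 255;-0.0010 -0.0025 0 0 0 0.72 255;-0.0009 -0.0025 0 0 0 0.72 255;-0.0009 -0.0025 0 0 0 0.72 255")

```text
time_s: 22.98
ee_pos: [0.4746, 0.0375, 0.16]
eef_rot: [3.14, -0.0, 1.388]
force: [6.8, -1.2, -3.3]
grip_width: 0.0115
grip_force: 30.0
```

>>> carry_out(motion="-0.0016 -0.0046 0 0 0 1.29 255;-0.0015 -0.0046 0 0 0 1.29 255;-0.0014 -0.0046 0 0 0 1.29 255;-0.0012 -0.0047 0 0 0 1.29 255;-0.0012 -0.0047 0 0 0 1.29 255;-0.0010 -0.0047 0 0 0 1.29 255;-0.0010 -0.0047 0 0 0 1.29 255;-0.0008 -0.0048 0 0 0 1.29 255;-0.0007 -0.0048 0 0 0 1.29 255;-0.0007 -0.0048 0 0 0 1.29 255;-0.0005 -0.0048 0 0 0 1.29 255;-0.0004 -0.0048 0 0 0 1.29 255;-0.0003 -0.0048 0 0 0 1.29 255;-0.0002 -0.0049 0 0 0 1.29 255;-0.0001 -0.0048 0 0 0 1.29 255;0.0001 -0.0048 0 0 0 1.29 255;0.0001 -0.0049 0 0 0 1.29 255;0.0002 -0.0048 0 0 0 1.29 255;0.0004 -0.0048 0 0 0 1.29 255;0.0005 -0.0048 0 0 0 1.29 255")

```text
time_s: 24.65
ee_pos: [0.4628, -0.0575, 0.16]
eef_rot: [3.142, -0.0, 1.839]
force: [0.7, 0.4, 0.7]
grip_width: 0.0118
grip_force: 30.0
```

>>> carry_out(motion="0.0005 -0.0048 0 0 0 1.29 255;0.0007 -0.0048 0 0 0 1.29 255;0.0008 -0.0048 0 0 0 1.29 255;0.0009 -0.0047 0 0 0 1.29 255;0.0010 -0.0048 0 0 0 1.29 255;0.0011 -0.0047 0 0 0 1.29 255;0.0012 -0.0046 0 0 0 1.29 255;0.0013 -0.0047 0 0 0 1.29 255;0.0014 -0.0046 0 0 0 1.29 255;0.0016 -0.0046 0 0 0 1.29 255;0.0016 -0.0046 0 0 0 1.29 255;0.0017 -0.0045 0 0 0 1.29 255;0.0018 -0.0045 0 0 0 1.29 255;0.0020 -0.0044 0 0 0 1.29 255;0.0020 -0.0044 0 0 0 1.29 255;0.0021 -0.0043 0 0 0 1.29 255;0.0023 -0.0043 0 0 0 1.29 255;0.0023 -0.0042 0 0 0 1.29 255;0.0024 -0.0042 0 0 0 1.29 255;0.0025 -0.0042 0 0 0 1.29 255")

```text
time_s: 26.32
ee_pos: [0.4936, -0.1485, 0.16]
eef_rot: [-3.141, -0.0, 2.289]
force: [-4.2, -2.4, 2.2]
grip_width: 0.0115
grip_force: 30.0
```

```bash
python3 - <<'E'
from h import *
o=ctrl.get_obs(); print(o['ee_pos'],np.degrees(o['eef_rot']),o['grip_width'],o['force'])
c=cam('wrist'); save(c,'w5.png')
E
```

```text
[ 0.49358964 -0.14852297  0.16002117] [-1.79940324e+02 -2.60973296e-02  1.31136326e+02] 0.011547808957191078 [-4.17508994 -2.42194587  2.19742658]
```

View pics/w5.png

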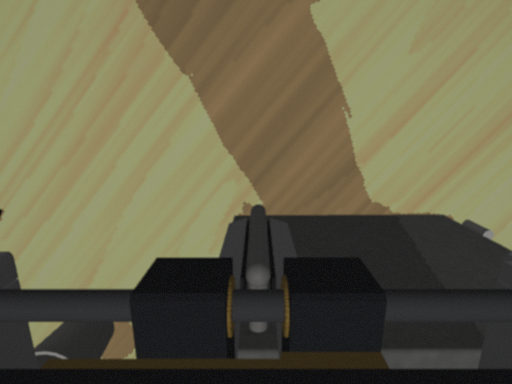

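The hand holds the handle at (258,270) and the door hides the jar. I'll check the jar by depth from the other cameras before shutting.

```bash
python3 - <<'E'
from h import *
P=pt(.4,.052,-.107); print(P)
for n in('top','scene'):
    q=cloud(cam(n)).reshape(-1,3); d=np.linalg.norm(q[:,:2]-P,axis=1)
    k=(d<.03)&(q[:,2]<.21); print(n,k.sum(),np.nanpercentile(q[k,2],[5,50,90,97]).round(3) if k.any() else '')
    t=q[k&(q[:,2]>.176)]; 
    if len(t): print(((t.min(0)+t.max(0))/2).round(3),len(t))
E
```

```text
[ 0.62959977 -0.14387119]
top 235 [0.083 0.183 0.187 0.189]
[ 0.628 -0.143  0.192] 136
scene 21 [0.181 0.184 0.187 0.187]
[ 0.615 -0.138  0.184] 21
```

The cap is level at z 0.185, within 2 mm of where it should be, so I'll close the rest.

>>> carry_out(motion="0.0017 -0.0027 0 0 0 0.86 255;0.0018 -0.0027 0 0 0 0.86 255;0.0018 -0.0027 0 0 0 0.86 255;0.0018 -0.0026 0 0 0 0.86 255;0.0019 -0.0026 0 0 0 0.86 255;0.0019 -0.0026 0 0 0 0.86 255;0.0020 -0.0026 0 0 0 0.86 255;0.0020 -0.0025 0 0 0 0.86 255;0.0020 -0.0025 0 0 0 0.86 255;0.0021 -0.0025 0 0 0 0.86 255;0.0021 -0.0024 0 0 0 0.86 255;0.0022 -0.0024 0 0 0 0.86 255;0.0022 -0.0024 0 0 0 0.86 255;0.0022 -0.0023 0 0 0 0.86 255;0.0022 -0.0023 0 0 0 0.86 255;0.0023 -0.0023 0 0 0 0.86 255", grip_force=45)

```text
time_s: 27.8
ee_pos: [0.5257, -0.1889, 0.16]
eef_rot: [-3.14, -0.0, 2.528]
force: [-5.9, -5.0, 2.0]
grip_width: 0.011
grip_force: 45.0
```

>>> carry_out(motion="0.0014 -0.0013 0 0 0 0.51 255;0.0014 -0.0013 0 0 0 0.51 255;0.0014 -0.0013 0 0 0 0.51 255;0.0014 -0.0013 0 0 0 0.51 255;0.0014 -0.0013 0 0 0 0.51 255;0.0014 -0.0013 0 0 0 0.51 255;0.0015 -0.0012 0 0 0 0.51 255;0.0014 -0.0013 0 0 0 0.51 255;0.0015 -0.0012 0 0 0 0.51 255;0.0015 -0.0012 0 0 0 0.51 255;0.0014 -0.0012 0 0 0 0.51 255;0.0015 -0.0012 0 0 0 0.51 255;0.0015 -0.0012 0 0 0 0.51 255;0.0016 -0.0011 0 0 0 0.51 255;0.0015 -0.0012 0 0 0 0.51 255;0.0015 -0.0011 0 0 0 0.51 255;0.0016 -0.0011 0 0 0 0.51 255;0.0015 -0.0011 0 0 0 0.51 255")

```text
time_s: 29.3
ee_pos: [0.5516, -0.2108, 0.16]
eef_rot: [-3.14, -0.002, 2.687]
force: [-19.6, 1.8, 11.7]
grip_width: 0.0114
grip_force: 45.0
```

>>> carry_out(motion="0 0 0 0 0 0 255;0 0 0 0 0 0 255;0 0 0 0 0 0 150;0 0 0 0 0 0 150;0 0 0 0 0 0 150;0 0 0 0 0 0 150;0 0 0 0 0 0 150;0 0 0 0 0 0 150;0 0 0 0 0 0 150;0 0 0 0 0 0 150;0 0 0.01 0 0 0 150;0 0 0.02 0 0 0 150;0 0 0.03 0 0 0 150;0 0 0.03 0 0 0 150;0 0 0.03 0 0 0 150;0 0 0.02 0 0 0 150;-0.01 0.02 0 0 0 0 150;-0.02 0.02 0 0 0 0 150;-0.02 0.02 0 0 0 0 150;-0.02 0.02 0 0 0 0 150")

```text
time_s: 30.97
ee_pos: [0.4816, -0.1293, 0.3005]
eef_rot: [3.142, 0.0, 2.688]
force: [0.5, 0.7, 0.6]
grip_width: 0.0385
grip_force: 0.0
```

>>> carry_out(motion="-0.02 0.03 0 0 0 0 150;-0.02 0.03 0 0 0 0 150;-0.02 0.03 0 0 0 0 150;-0.01 0.03 0 0 0 0 150;0 0.03 0 0 0 0 150;0 0 0 0 0 0 150;0 0 0 0 0 0 150")

```text
time_s: 31.55
ee_pos: [0.4125, 0.0208, 0.3008]
eef_rot: [3.141, 0.001, 2.691]
force: [0.4, -0.6, 0.9]
grip_width: 0.0386
grip_force: 0.0
```

```bash
python3 - <<'E'
from h import *
for n in('top','scene','wrist'):
    C=cam(n); c=cloud(C); z=c[...,2]; save(C,n+'9.png')
    m=(abs(z-.22)<.006)&(c[...,0]>.5)&(abs(c[...,1]+.2)<.2)
    if m.sum()<500: print(n,m.sum()); continue
    k,l,st,ce=cv2.connectedComponentsWithStats(m.astype(np.uint8)); i=1+np.argmax(st[1:,4]); p=c[l==i][:,:2]
    print(n,cv2.minAreaRect((p*1000).astype(np.float32)))
    q=c.reshape(-1,3); rel=q[:,:2]-H; u=np.array([np.cos(Y0),np.sin(Y0)]);v=np.array([-np.sin(Y0),np.cos(Y0)]);X=rel@u;Y=rel@v
    k=(abs(q[:,2]-.216)<.008)&(X<0.03)&(X>-.03)&(Y>-.235)&(Y<-.03)
    E=[X[k&(abs(Y-y)<.012)].min() if (k&(abs(Y-y)<.012)).any() else 9 for y in(-.22,-.18,-.14,-.1,-.06,-.04)]; print('front edge X',np.round(E,4))
a=np.load('top.npy'); b=cloud(cam('top'))
for n,(u,v) in dict(tall=(168,188),squat=(175,220),cup=(372,228),bung=(195,164),head=(123,236),tail=(150,298)).items():
    r=[]
    for w in(a,b):
        q=w[v-14:v+15,u-14:u+15].reshape(-1,3); q=q[q[:,2]>.015]; r.append(np.nanmean(q,0).round(4) if len(q) else 0)
    print(n,r)
E
```

```text
top ((719.8052978515625, -188.52362060546875), (240.19595336914062, 216.43101501464844), 63.95094680786133)
front edge X [-0.0232 -0.0007 -0.001  -0.0012 -0.0005 -0.0005]
scene ((720.784912109375, -189.02224731445312), (242.43870544433594, 216.24957275390625), 64.27298736572266)
front edge X [-0.0291  0.0006  0.0004  0.0007  0.0001  0.0001]
wrist 0
tall [array([0.5599, 0.2372, 0.1195]), array([0.5598, 0.2372, 0.1191])]
squat [array([0.4613, 0.2281, 0.054 ]), array([0.4611, 0.228 , 0.0538])]
cup [array([ 0.4568, -0.4429,  0.0599]), array([ 0.4569, -0.4428,  0.0599])]
bung [array([0.6567, 0.17  , 0.0505]), array([0.6568, 0.1701, 0.0508])]
head [array([0.3956, 0.4093, 0.0246]), array([0.3953, 0.4099, 0.0246])]
tail [array([0.2176, 0.3157, 0.024 ]), array([0.2179, 0.3156, 0.0236])]
```

View pics/top9.png

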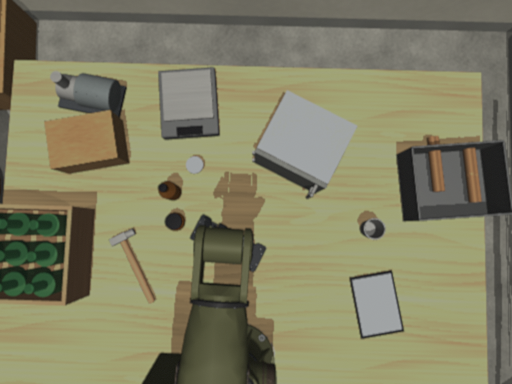

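The final top view shows the door flush with the cupboard, its handle at (313,190) as at the start. The bystanders have not moved and the robot is clear, so I'm handing in.

```bash
python3 -c "
from station import ctrl; print(ctrl.hand_in())"
```

```text
the job is handed in; nothing more can be done
None
```

The door was pulled open, the jar set in the door tray and released, and the door pushed fully shut; I handed the job in at about 32 s with the bystanders unmoved, the jar last seen standing when the door was 0.4 rad from shut.

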